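# Pack up the marking bridge level with the step

## Robot

A 6-joint arm with a two-finger parallel gripper is mounted at the origin on the work surface. World frame = base frame: x ahead of the robot, y to its left, z up, the work surface at z = 0. Lengths are in m, angles in rad, forces in N, time in s.
With the tool pointing down it reaches from about 0.3 to 0.875 m from the base axis. Payload 4.2 kg.
Tool frame: the origin (TCP) lies where the fingers leave the gripper's body, on its centre line; the fingertips stand 73 mm ahead of it and the grasp point (between the pads) lies 54 mm ahead of it; z points along the fingers, y is the direction in which the jaws open and shut (so a half turn about z gives the same grasp; the last joint's range is limited). The gripper opens to 85 mm and grips with 20 to 120 N. Pads are 22 mm wide; open, the fingers measure 114 mm over their backs; the gripper's body (76 mm by 85 mm) begins 54 mm behind the grasp point. The pads swing forward as they close: fully open they stand 13 mm farther back than shut.
Start: joints at [1.312, 0.32, 1.565, -0, 1.257, -0.02], TCP at [0.136, 0.559, 0.304] pointing down, gripper open.
Joint ranges: [-3.11, 3.11], [-0.84, 2.01], [0.21, 2.61], [-1.34, 4.49], [0.05, 2.63], [-2.56, 2.56]. Speed limits (rad/s): [2.57, 2.57, 3.14, 3.14, 3.14, 3.14].

## Interface

Orientations are given as a unit quaternion [x, y, z, w].
In Python, from bench import robot gives the robot as it stands. The module is installed in compiled form; this text tells all that it offers. Calls block until the motion is done:
- robot.move_pose(position, orientation): joint-space move of the TCP to a pose.
- robot.move_l(position, frame=None, vel=0.15): straight line of the TCP; frame=None keeps the orientation; vel is the mean speed in m/s.
- robot.set_joints(angles): joint-space move.
- robot.set_gripper(opening): opening from 0.0 (shut) to 1.0 (fully open); the grip force is fixed at half the most; returns when the fingers have stopped.
- robot.wait(seconds).
- robot.inverse_kinematics(position, orientation): joint angles nearest the present ones, or None.
- robot.capture(name): name is "scene" or "top"; returns a dict with "img" (420x560x3 uint8, red, green, blue), "intrinsics" (3x3 intrinsics, pixels), "R" (3x3) and "t" (3): a world point X has camera coordinates R X + t. Camera axes: x right, y down, z forward; pixel columns grow to the right and rows downward; lengths in m; the calibration is good to about 2 mm. A picture is of the moment at which its call begins. There is no depth.
A pose or a line that the arm cannot do raises robot.MotionError and nothing moves.
- robot.close_job(): hands the job in, once; it reports no verdict.
Readings, each from a call of its own:
- robot.read_t(): time.
- robot.read_joints(): joint angles.
- robot.read_dq(): joint speeds.
- robot.read_effort(): joint torques, N m.
- robot.read_tool_pos(): TCP position.
- robot.read_orientation(): TCP orientation.
- robot.read_wrist_force(): force on the tool from outside, world axes, zero at the start.
- robot.read_wrist_torque(): the same for the moment, N m.
- robot.read_width(): opening from 0.0 (shut) to 1.0 (fully open).
Only numpy, scipy, OpenCV 4.12 (cv2) and the standard library are available. Lean on these libraries where they do the work, as an engineer would, in place of code of your own. Each camera call takes 0.05 s, during which the arm holds its last target.

## Task

Choose from the sloping rack the two packing plates that together fill the gap from the riser pad right beside the green step up to the level of the step's top, and stack them flat and square in the middle of that pad, leaving the spare plate in the rack. Then slide the walnut bridge plate along the step, without lifting it off, onto the stack until its middle (the white line) is over the open gap between the step and the stack, so that it rests level and straight on both. Let go of everything and leave the bishop, the burnisher and the tray of knight ears alone.

Things in the scene. Friction and masses are not known exactly. Their poses are not given: they have to be found in the camera images.
- fixture: Fixed fixture on the sill (sill top z = 0). Origin on the sill, on the centreline, under the green step's edge that faces the pads. x across, y along (pads towards step), z up. Step: y 0 to 150 mm, x -22 to 22 mm, flat top at z = 50 mm. A 3 mm thick, 90 mm wide dark strip lies under all; riser pads stand at y = -50, -130 and -210 mm.
- bay (a point): Point on the sill at y = -50 mm of the fixture: the middle of the pad that stands beside the step, the one to pack. A 36 mm wide stack centred here leaves a 32 mm gap to the step. Same axes as the fixture.
- pad_red_top (a point): The red fixed riser pad, 64 (fixture x) x 48 (fixture y) mm, top 21.5 mm above the sill; this point is the centre of its top face. From it up to the level of the step's top is 28.5 mm (the right plates come to half a mm less). The pads' order in the row varies; only the one beside the step (at bay) is to be packed.
- pad_blue_top (a point): The blue fixed riser pad, 64 (fixture x) x 48 (fixture y) mm, top 15.5 mm above the sill; this point is the centre of its top face. From it up to the level of the step's top is 34.5 mm (the right plates come to half a mm less). The pads' order in the row varies; only the one beside the step (at bay) is to be packed.
- pad_white_top (a point): The white fixed riser pad, 64 (fixture x) x 48 (fixture y) mm, top 11.5 mm above the sill; this point is the centre of its top face. From it up to the level of the step's top is 38.5 mm (the right plates come to half a mm less). The pads' order in the row varies; only the one beside the step (at bay) is to be packed.
- plate12_mid (a point): Loose brass packing plate, 50 (x) x 36 (y) x 12 mm thick (z), under 0.3 kg; this point is its centre. At the start it lies flat on the rack's 30 degree slope, its 50 mm length up the slope, its lower end against the lip, its z square to the slope. Which plate is in which of the three places varies.
- plate16_mid (a point): Loose silvery aluminium packing plate, 50 (x) x 36 (y) x 16 mm thick (z), under 0.3 kg; this point is its centre. At the start it lies flat on the rack's 30 degree slope, its 50 mm length up the slope, its lower end against the lip, its z square to the slope. Which plate is in which of the three places varies.
- plate22_mid (a point): Loose black plastic packing plate, 50 (x) x 36 (y) x 22 mm thick (z), under 0.3 kg; this point is its centre. At the start it lies flat on the rack's 30 degree slope, its 50 mm length up the slope, its lower end against the lip, its z square to the slope. Which plate is in which of the three places varies.
- rack: Fixed beech rack, 300 mm wide along its y; its flat face slopes at 30 degrees, low edge away from the robot, with an 8 mm high lip there. Origin on the sill; the slope passes 40 mm above it, and the plates' undersides are centred on that line (x = 0), near y = -90, 0 and 90 mm. x level towards the low side, z up.
- bridge_mid (a point): Loose walnut bridge plate, 60 (x) x 150 (y) x 10 mm thick, with rounded edges and a white line across its middle; this point is its very centre. At the start it lies flat on top of the step, its 150 mm length along the step, overhanging the 44 mm wide step by about 8 mm at each long side. About 0.15 kg.
- bishop: Loose ebony chess bishop standing upright, 94 mm tall, foot 36 mm across; origin under its foot. Bystander.
- burnisher: Loose pewter burnisher with a walnut handle lying on the sill, about 170 mm long along its x and 14 mm thick; origin under the ferrule between handle (-x) and blade (+x). Bystander.
- tray: Fixed olive-green enamel tray of knight ears, 90 x 110 mm, 20 mm high; origin under its centre. Bystander.
There are look-alikes about, which are no part of the job. What is shaped like the part that bears pad_white_top but pink is not meant.

How it is judged:
By the outcome, as a careful person would: the job done as asked, in the order asked, and still so for the second after the job is handed in, with the robot touching nothing.
It also fails if it takes over 61 s, if anything falls off the work surface, if the arm or the gripper's body presses on something with over 40 N, if the wrist force passes 120 N, or if a joint passes its speed limit or range.

## Working session

There is one attempt and no reset: what is moved stays moved. The work goes in short steps, each a Python script; the robot and the scene stay as the last script left them, time stands still between calls to the robot, and variables do not carry over. Pictures are saved under pics/ and viewed, and the job is handed in when it is done.

```bash
mkdir -p pics; python3 - <<'E'
from bench import robot
import cv2,numpy as np,pickle
for n in("scene","top"):
    c=robot.capture(n); pickle.dump(c,open(n+"0.pkl","wb"))
    cv2.imwrite(f"pics/{n}0.png",c["img"][:,:,::-1])
    print(n,np.round(c["intrinsics"],1).tolist(),np.round(c["R"],3).tolist(),np.round(c["t"],3).tolist(), (-c["R"].T@c["t"]).round(3))
print(robot.read_t(),robot.read_orientation(),robot.read_width())
E
```

```text
scene [[442.5, 0.0, 277.8], [0.0, 442.5, 211.9], [0.0, 0.0, 1.0]] [[-0.862, 0.507, -0.012], [0.418, 0.697, -0.583], [-0.287, -0.507, -0.812]] [0.509, -0.195, 1.478] [0.945 0.628 1.093]
top [[392.1, 0.0, 280.7], [0.0, 392.1, 212.6], [0.0, 0.0, 1.0]] [[-0.025, -1.0, 0.017], [-0.996, 0.024, -0.081], [0.081, -0.019, -0.997]] [0.021, 0.601, 0.885] [0.528 0.024 0.93 ]
0.1 [ 1.19115836e-01  9.92880043e-01 -7.89412743e-04 -1.17005304e-04] 0.997417126904221
```

View pics/scene0.png

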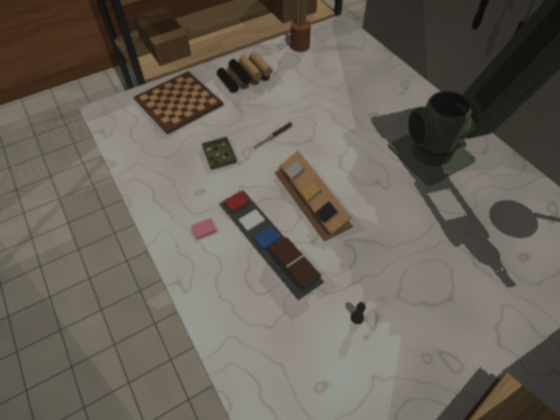

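View pics/top0.png

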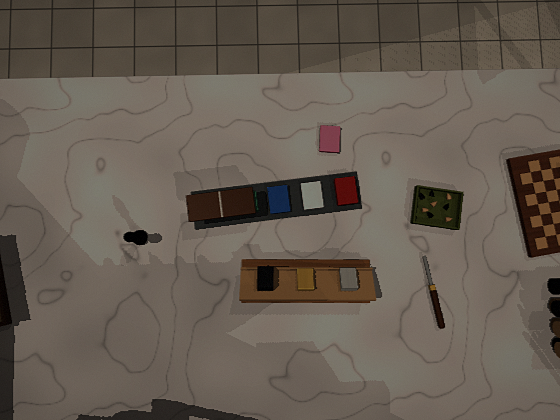

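The pad beside the step is blue (top about [278,200], scene about [267,237]), so the gap is 34.5 mm and the plates are 12 (brass) and 22 (black). The silver 16 is the spare. Possible confusions in the top view: blue pad [278,200], white [312,195], red [346,190] and the pink look-alike [330,139]. The plates are black [265,278], brass [306,279] and silver [349,278]. I'll check this in a close crop.

```bash
python3 - <<'E'
import cv2,pickle
t=pickle.load(open("top0.pkl","rb"))["img"][:,:,::-1]
s=pickle.load(open("scene0.pkl","rb"))["img"][:,:,::-1]
a=t[165:310,175:385]; cv2.imwrite("pics/ctop.png",cv2.convertScaleAbs(cv2.resize(a,None,fx=3.8,fy=3.8,interpolation=2),alpha=1.6))
a=s[145:300,210:360]; cv2.imwrite("pics/cscene.png",cv2.convertScaleAbs(cv2.resize(a,None,fx=3.8,fy=3.8,interpolation=2),alpha=1.6))
E
```

```text
(no output)
```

View pics/ctop.png

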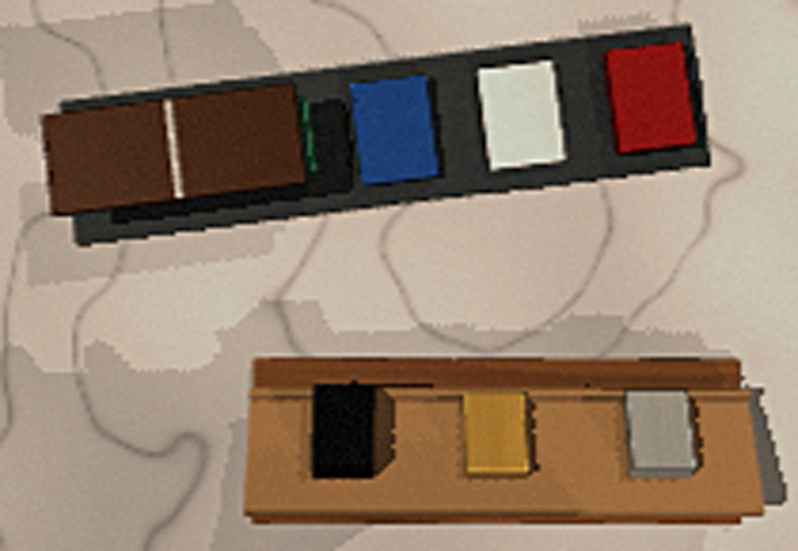

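View pics/cscene.png

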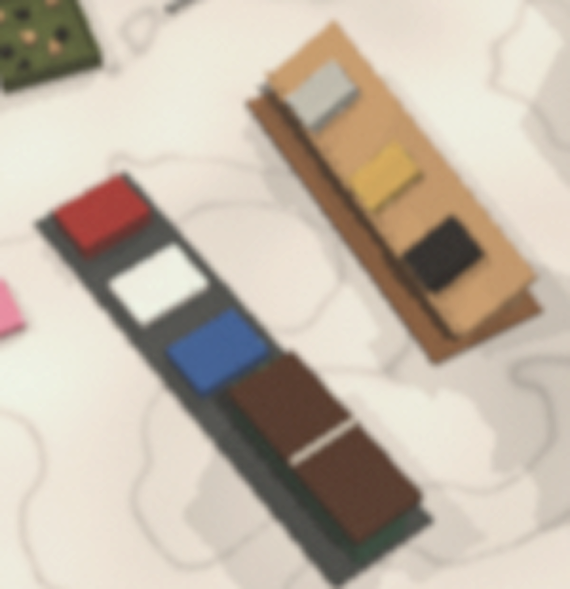

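Crops confirm it: blue pad beside the step with the bridge on it. In rack order from the left are black 22, brass 12 and silver 16. Now I'll measure.

```bash
cat > h.py <<'E'
import numpy as np,cv2,pickle
def ray(c,uv):
    K,R,t=c["intrinsics"],c["R"],c["t"]
    d=R.T@np.linalg.solve(K,np.array([uv[0],uv[1],1.0])); return -R.T@t,d
def onz(c,uv,z):
    o,d=ray(c,uv); return o+d*(z-o[2])/d[2]
def tri(c1,u1,c2,u2):
    o1,d1=ray(c1,u1);o2,d2=ray(c2,u2)
    s=np.linalg.lstsq(np.c_[d1,-d2],o2-o1,rcond=None)[0]
    a=o1+d1*s[0];b=o2+d2*s[1]; return (a+b)/2,np.linalg.norm(a-b)
def proj(c,X):
    p=c["intrinsics"]@(c["R"]@np.asarray(X)+c["t"]); return p[:2]/p[2]
def blob(mask,roi):
    m=np.zeros_like(mask);x0,y0,x1,y1=roi;m[y0:y1,x0:x1]=mask[y0:y1,x0:x1]
    cs,_=cv2.findContours(m,cv2.RETR_EXTERNAL,cv2.CHAIN_APPROX_NONE)
    return max(cs,key=cv2.contourArea)
E
python3 - <<'E'
from h import *
T=pickle.load(open("top0.pkl","rb"));S=pickle.load(open("scene0.pkl","rb"))
np.set_printoptions(precision=4,suppress=True)
for n,c in(("top",T),("scene",S)):
    hsv=cv2.cvtColor(c["img"],cv2.COLOR_RGB2HSV); H,Sa,V=cv2.split(hsv)
    roi=(175,165,385,310) if n=="top" else (215,150,360,305)
    masks={"blue":((H>100)&(H<125)&(Sa>120)&(V>50),.0155),"red":(((H<8)|(H>172))&(Sa>170)&(V>80),.0215),
     "white":((Sa<35)&(V>150),.0115),"bridge":(((H<12))&(Sa>100)&(V>35)&(V<80),.060)}
    for k,(m,z) in masks.items():
        r=roi
        if k=="white": r=(295,175,330,215) if n=="top" else (235,205,268,235)
        if k=="bridge": r=(180,180,260,230) if n=="top" else (265,230,330,295)
        try: ct=blob(m.astype(np.uint8),r)
        except Exception as e: print(n,k,"none");continue
        mr=cv2.minAreaRect(ct); bx=cv2.boxPoints(mr)
        pts=np.array([onz(c,p,z)[:2] for p in ct[:,0,:]],np.float32)*1000
        w=cv2.minAreaRect(pts); print(n,k,cv2.contourArea(ct),"px",np.round(mr[0],1),"world mm",np.round(w[0],1),np.round(w[1],1),round(w[2],2))
E
```

```text
top blue 471.0 px [278.2 198.8] world mm [634.6  11.5] [61.8 46. ] 5.78
top red 460.5 px [346. 190.] world mm [ 650.7 -147.5] [62.  45.5] 5.47
top white none
top bridge 742.0 px [237.2 201.5] world mm [625.3 103.6] [57.4 70.2] 6.32
scene blue 251.5 px [266.7 237. ] world mm [636.5  14.7] [59.5 45.5] 6.34
scene red none
scene white 0.0 px [250. 225.] world mm [656.9 -49.1] [0. 0.] 0.0
scene bridge 428.5 px [303.5 271.9] world mm [620.  182.9] [53.1 67.6] 6.71
```

```bash
python3 - <<'E'
from h import *
T=pickle.load(open("top0.pkl","rb"));S=pickle.load(open("scene0.pkl","rb"))
np.set_printoptions(precision=4,suppress=True)
for n,c in(("top",T),("scene",S)):
    P=[(278,199),(312,195),(346,190),(237,202),(205,207),(222,204),(306,279),(265,278),(349,278),(330,139),(275,180+0),(300,295)] if n=="top" else [(267,237),(252,221),(237,201),(285,250),(305,272),(296,262),(312,192),(327,212),(295,171)]
    h=cv2.cvtColor(c["img"],cv2.COLOR_RGB2HSV)
    for u,v in P: print(n,(u,v),c["img"][v,u],h[v,u])
E
```

```text
top (278, 199) [19 39 72] [109 188  72]
top (312, 195) [127 129 117] [ 35  24 129]
top (346, 190) [84 10  8] [  1 231  84]
top (237, 202) [39 21 11] [ 11 183  39]
top (205, 207) [47 27 17] [ 10 163  47]
top (222, 204) [49 31 20] [ 11 151  49]
top (306, 279) [102  71  27] [ 18 188 102]
top (265, 278) [10  9  8] [15 51 10]
top (349, 278) [97 90 79] [18 47 97]
top (330, 139) [121  62  73] [174 124 121]
top (275, 180) [127 117 105] [ 16  44 127]
top (300, 295) [95 66 39] [ 14 150  95]
scene (267, 237) [44 63 93] [108 134  93]
scene (252, 221) [148 149 141] [ 34  14 149]
scene (237, 201) [105  41  38] [  1 163 105]
scene (285, 250) [56 39 30] [ 10 118  56]
scene (305, 272) [56 40 32] [ 10 109  56]
scene (296, 262) [66 52 44] [11 85 66]
scene (312, 192) [130 104  59] [ 19 139 130]
scene (327, 212) [34 32 30] [15 30 34]
scene (295, 171) [121 118 110] [ 22  23 121]
```

```bash
python3 - <<'E'
from h import *
T=pickle.load(open("top0.pkl","rb"));S=pickle.load(open("scene0.pkl","rb"))
cent={}
for n,c in(("top",T),("scene",S)):
    H,Sa,V=[a.astype(int) for a in cv2.split(cv2.cvtColor(c["img"],cv2.COLOR_RGB2HSV))]
    top=n=="top"
    M={"blue":((H>100)&(H<125)&(Sa>(120 if top else 100))&(V>(50 if top else 75)),.0155,(255,170,300,225) if top else (250,220,285,252)),
     "white":((Sa<32)&(V>105) if top else (Sa<22)&(V>120),.0115,(297,176,330,214) if top else (238,208,267,232)),
     "red":(((H<8)|(H>172))&(Sa>(180 if top else 140))&(V>(65 if top else 90)),.0215,(325,165,365,215) if top else (220,185,252,215)),
     "bridge":((H<=16)&(Sa>(120 if top else 60))&(V>25)&(V<75),.060,(180,180,260,230) if top else (262,232,325,290)),
     "brass":((H>14)&(H<24)&(Sa>(165 if top else 125))&(V>70),.0504,(292,262,320,295) if top else (295,180,325,205)),
     "black":((V<(17 if top else 45)),.0590,(250,262,285,295) if top else (312,195,345,225)),
     "silver":((Sa<(70 if top else 35))&(V>70),.0539,(336,266,361,290) if top else (283,158,306,182))}
    dbg=c["img"][:,:,::-1].copy()
    for k,(m,z,r) in M.items():
        ct=blob(m.astype(np.uint8),r)
        cv2.drawContours(dbg,[ct],-1,(0,255,0),1)
        mo=cv2.moments(ct); g=(mo["m10"]/mo["m00"],mo["m01"]/mo["m00"]); cent[n,k]=g
        w=cv2.minAreaRect(np.array([onz(c,p,z)[:2] for p in ct[:,0,:]],np.float32)*1000)
        print(n,k,int(cv2.contourArea(ct)),np.round(g,1),"mm rect",np.round(w[0],1),np.round(w[1],1),round(w[2],1),"cen",np.round(onz(c,g,z)[:2]*1000,1))
    a=dbg[165:310,175:385] if top else dbg[145:300,210:360]
    cv2.imwrite(f"pics/m{n}.png",cv2.resize(a,None,fx=3.8,fy=3.8,interpolation=0))
for k in M:
    X,e=tri(T,cent["top",k],S,cent["scene",k]);print("tri",k,np.round(X*1000,1),round(e*1000,1))
E
```

```text
top blue 471 [278.2 198.8] mm rect [634.6  11.5] [61.8 46. ] 5.8 cen [634.4  11.6]
top white 454 [311.6 194.7] mm rect [642.8 -67.8] [61.7 45.9] 5.9 cen [642.9 -67.6]
top red 472 [345.7 190.1] mm rect [ 650.8 -147.1] [62. 46.] 5.8 cen [ 650.5 -147.1]
top bridge 769 [237.4 201.6] mm rect [625.3 103.4] [58.3 70.7] 6.1 cen [625.1 103.3]
top brass 317 [304.8 278.5] mm rect [450.7 -43.1] [35.6 46.2] 88.4 cen [450.6 -42.8]
top black 339 [265.1 277.9] mm rect [454.9  44.5] [33.1 52.3] 88.5 cen [455.   45.3]
top silver 282 [348.2 277.5] mm rect [ 450.6 -139.5] [37.5 41.8] 88.5 cen [ 450.5 -139. ]
scene blue 261 [266.7 236.7] mm rect [635.7  13.7] [61.3 46.4] 6.4 cen [636.   13.8]
scene white 236 [251.2 219.2] mm rect [643.9 -65.8] [61.5 46.1] 5.2 cen [644.1 -65.6]
scene red 191 [236.4 200.5] mm rect [ 651.8 -143.3] [60.5 41.6] 6.2 cen [ 652.3 -143.3]
scene bridge 949 [294.9 262.4] mm rect [624.4 144.4] [ 58.1 150.4] 6.0 cen [624.5 148. ]
scene brass 165 [310.6 190.9] mm rect [452.5 -39. ] [64.2 38.9] 15.0 cen [452.7 -39.7]
scene black 172 [326.1 212. ] mm rect [460.5  53.3] [57.8 37.5] 12.4 cen [460.7  53.3]
scene silver 129 [294.4 169.9] mm rect [ 451.1 -132.6] [59.1 35.7] 18.0 cen [ 452.1 -132.9]
tri blue [634.9  11.5  11.4] 0.0
tri white [643.2 -67.9   8. ] 0.3
tri red [ 651.  -148.    15.5] 0.9
tri bridge [619.7 116.1   9.7] 27.5
tri brass [450.1 -43.2  44.9] 0.1
tri black [454.   45.6  44.9] 0.2
tri silver [ 448.9 -139.9   45.3] 2.2
```

View pics/mtop.png

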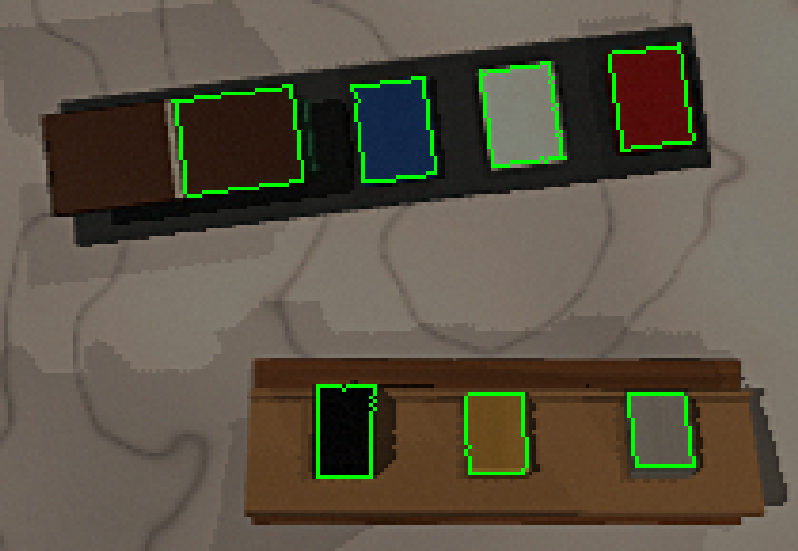

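View pics/mscene.png

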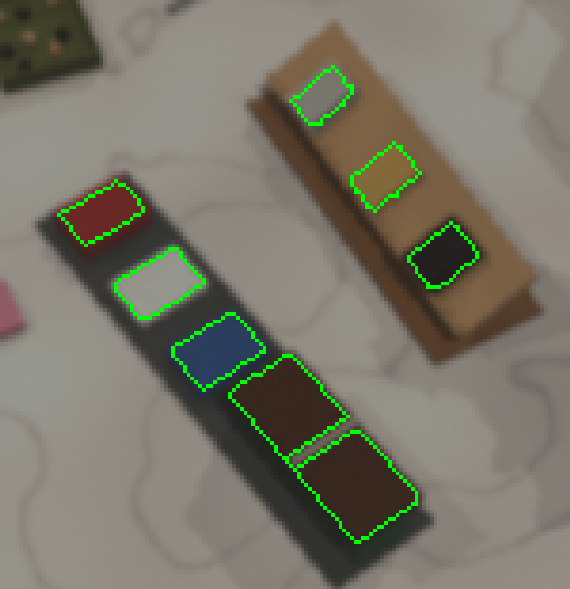

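```bash
cat >> h.py <<'E'
from scipy.spatial.transform import Rotation as Ro
rp=np.radians(-1.5); fp=np.radians(5.85)
RX=np.array([np.cos(rp),np.sin(rp),0]); RY=np.array([-np.sin(rp),np.cos(rp),0]); N=.5*RX+np.array([0,0,.75**.5])
FX=np.array([np.cos(fp),np.sin(fp),0]); FY=np.array([-np.sin(fp),np.cos(fp),0]); Z=np.array([0,0,1.])
def quat(y,z):
    return Ro.from_matrix(np.c_[np.cross(y,z),y,z]).as_quat()
QR=quat(RY,-N); QP=quat(FY,-Z); QB=quat(FX,-Z); QB2=quat(-FX,-Z)
BAY=np.array([.6352,.0125,0])           # bay on sill
BLACK=np.array([.4546,.0450,.0495]); BRASS=np.array([.4502,-.0430,.0452])
S={"black":BLACK-.011*N,"brass":BRASS-.006*N}   # underside centres on slope
D=.075
BR=BAY+131*FY/1000
E
python3 - <<'E'
from h import *
from bench import robot
np.set_printoptions(precision=3,suppress=True)
for k,s in S.items():
    print(k,s)
    for d in(D,D+.09): print(d,robot.inverse_kinematics((s+d*N).tolist(),QR.tolist()),robot.inverse_kinematics((s+d*N).tolist(),quat(-RY,-N).tolist()))
for q in(QP,QB,QB2,quat(-FY,-Z)):
  print([robot.inverse_kinematics((p).tolist(),q.tolist()) for p in(BAY+.1*Z,BAY+.18*Z,BR+.114*Z)])
print(BR)
E
```

```text
black [0.449 0.045 0.04 ]
0.075 [ 0.048  0.597  1.756  0.038  1.311 -1.516] [0.048 0.597 1.756 0.038 1.311 1.625]
0.16499999999999998 [ 0.043  0.565  1.571  0.035  1.528 -1.512] [0.043 0.565 1.571 0.035 1.528 1.629]
brass [ 0.447 -0.043  0.04 ]
0.075 [-0.096  0.596  1.76  -0.036  1.309 -1.622] [-0.096  0.596  1.76  -0.036  1.309  1.519]
0.16499999999999998 [-0.091  0.563  1.574 -0.033  1.527 -1.626] [-0.091  0.563  1.574 -0.033  1.527  1.516]
[array([ 0.002,  0.592,  1.671, -0.   ,  0.878, -1.671]), array([ 0.002,  0.508,  1.591, -0.   ,  1.043, -1.671]), array([ 0.208,  0.58 ,  1.652, -0.   ,  0.91 , -1.465])]
[array([ 0.002,  0.592,  1.671, -0.   ,  0.878, -0.101]), array([ 0.002,  0.508,  1.591, -0.   ,  1.043, -0.101]), array([ 0.208,  0.58 ,  1.652, -0.   ,  0.91 ,  0.106])]
[None, None, None]
[array([ 0.002,  0.592,  1.671, -0.   ,  0.878,  1.47 ]), array([ 0.002,  0.508,  1.591, -0.   ,  1.043,  1.47 ]), array([ 0.208,  0.58 ,  1.652, -0.   ,  0.91 ,  1.676])]
[0.622 0.143 0.   ]
```

```bash
cat >> h.py <<'E'
def snap(robot,name,tag,crop=None,f=3,a=1.5):
    c=robot.capture(name); im=c["img"][:,:,::-1]; pickle.dump(c,open(tag+".pkl","wb"))
    if crop: x0,y0,x1,y1=crop; im=im[y0:y1,x0:x1]
    cv2.imwrite(f"pics/{tag}.png",cv2.convertScaleAbs(cv2.resize(im,None,fx=f,fy=f,interpolation=2),alpha=a)); return c
def lower(robot,p0,zmin,step=.001,thr=4,vel=.03):
    "lower vertically in steps till contact"
    f0=robot.read_wrist_force()[2]; p=np.array(p0,float)
    while p[2]>zmin:
        p[2]-=step; robot.move_l(p.tolist(),vel=vel)
        f=robot.read_wrist_force()[2]-f0
        if abs(f)>thr: break
    return p[2],f
E
python3 - <<'E'
from h import *
from bench import robot
s=S["black"]
robot.set_gripper(.62); print(robot.read_width())
robot.move_pose((s+.165*N).tolist(),QR.tolist())
robot.move_l((s+D*N).tolist(),vel=.12)
print(robot.read_t(),robot.read_wrist_force(),robot.read_tool_pos()-(s+D*N))
snap(robot,"scene","g1",(230,90,400,260),3.5)
E
```

```text
0.6198079028350327
3.7167 [-0.08306301 -0.22057907 -0.32929826] [0.00068872 0.00010672 0.00043454]
```

View pics/g1.png

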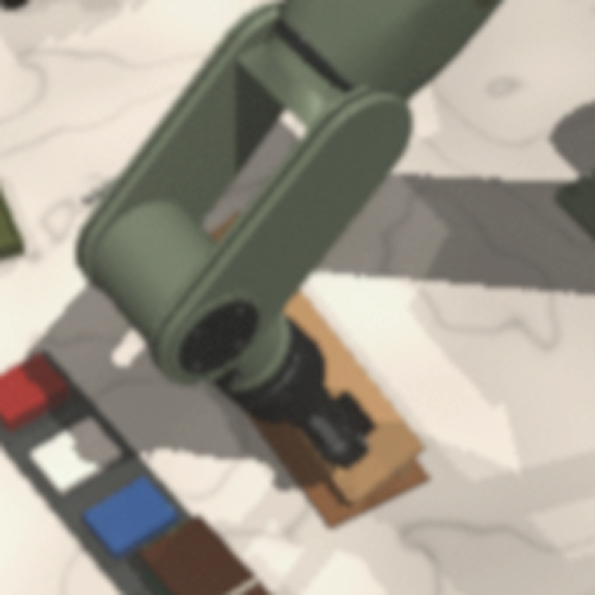

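The tilted gripper straddles the black plate at about scene [327,212], with no contact forces. Closing.

```bash
python3 - <<'E'
from h import *
from bench import robot
s=S["black"]
robot.set_gripper(0); print(robot.read_width()*85,robot.read_wrist_force(),robot.read_wrist_torque())
robot.move_l((s+(D+.05)*N).tolist(),vel=.1); print(robot.read_width()*85,robot.read_wrist_force())
robot.move_pose((BAY+.19*Z).tolist(),QP.tolist())
print(robot.read_t(),robot.read_wrist_force(),robot.read_tool_pos())
snap(robot,"scene","g2",(200,150,370,300),3.8)
snap(robot,"top","g2t",(200,150,370,300),3.8)
E
```

```text
34.538132430598424 [1.97459568 0.92107046 4.85671926] [ 0.06355746 -0.11498216 -0.04988637]
34.82743398039513 [-0.3213384   0.30271013 -0.65049939]
5.3833 [-0.04825159  0.5566332  -1.06141194] [0.63356691 0.01265051 0.1887214 ]
```

View pics/g2.png

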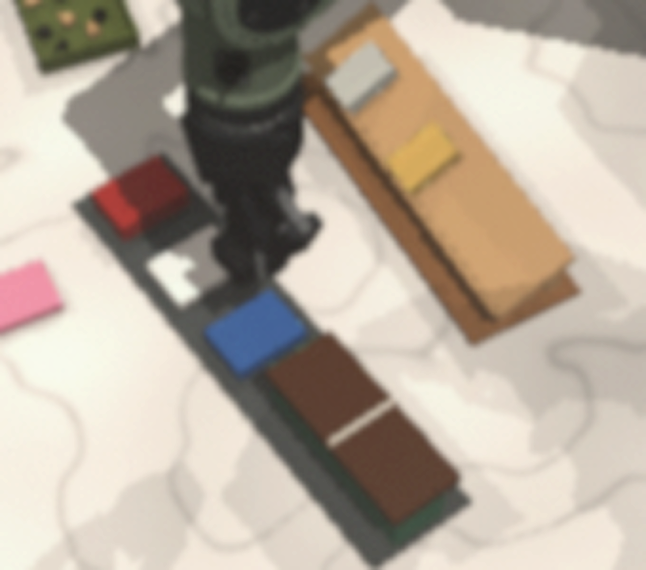

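Plate is held (34.8 mm wide by the jaws). Lowering onto the blue pad until contact.

```bash
python3 - <<'E'
from h import *
from bench import robot
robot.move_l((BAY+.096*Z).tolist(),vel=.1); robot.wait(.2)
print(robot.read_tool_pos(),robot.read_wrist_force())
print(lower(robot,BAY+.096*Z,.085), robot.read_tool_pos(),robot.read_wrist_force(),robot.read_t())
snap(robot,"scene","p1",(200,150,370,300),3.8)
E
```

```text
[0.63550757 0.0124921  0.09669476] [ 0.36858653 -0.13543174 -0.13298258]
(np.float64(0.09), np.float64(6.1217603161304694)) [0.63532596 0.01251194 0.09113724] [-2.31523998  0.74198128  5.98877774] 8.275
```

View pics/p1.png

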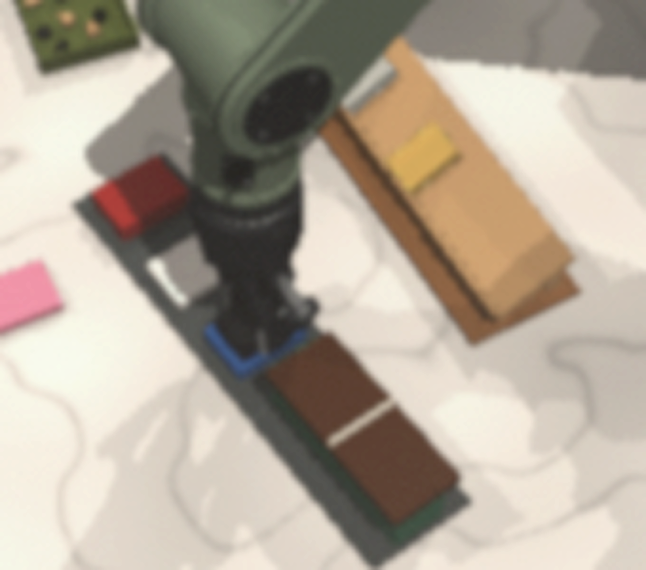

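Contact is at the expected height (0.091 against 0.0905). Release, then move to the brass approach and inspect.

```bash
python3 - <<'E'
from h import *
from bench import robot
robot.set_gripper(.58); print(robot.read_width())
robot.move_l((BAY+.19*Z).tolist(),vel=.15)
s=S["brass"]
robot.move_pose((s+.165*N).tolist(),QR.tolist())
print(robot.read_t())
snap(robot,"top","q1",(220,150,380,300),4)
snap(robot,"scene","q1s",(200,150,370,300),3.8)
E
```

```text
0.5800277624422229
10.0667
```

View pics/q1.png

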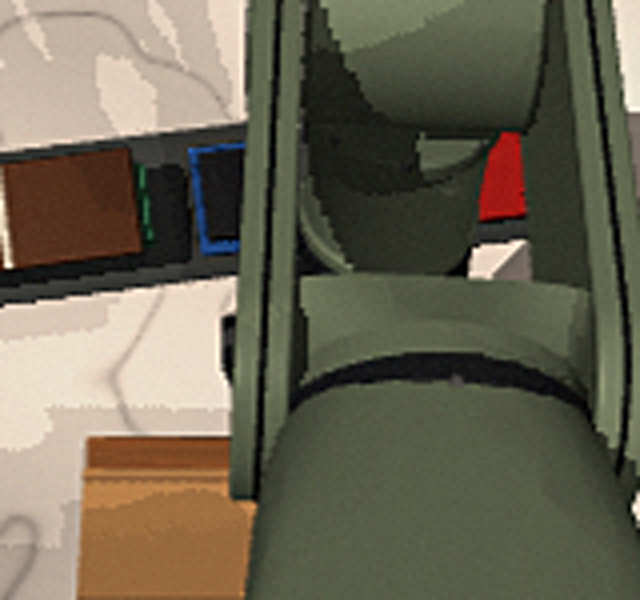

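View pics/q1s.png

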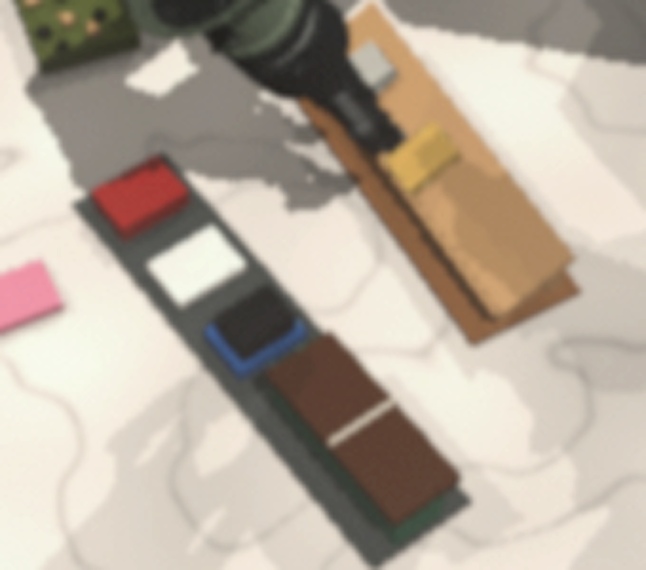

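The black plate sits square on the blue pad (scene about [266,234]) with an even margin. Grasp the brass, then swing aside to measure.

```bash
python3 - <<'E'
from h import *
from bench import robot
s=S["brass"]
robot.move_l((s+D*N).tolist(),vel=.12); print(robot.read_wrist_force())
robot.set_gripper(0); print(robot.read_width()*85,robot.read_wrist_force())
robot.move_l((s+(D+.07)*N).tolist(),vel=.1); print(robot.read_width()*85,robot.read_wrist_force())
j=robot.inverse_kinematics((BAY+.2*Z).tolist(),QP.tolist()); j=np.array(j); j[0]-=.75
robot.set_joints(j.tolist()); print(robot.read_t())
snap(robot,"top","q2",(180,150,340,290),4.8)
snap(robot,"scene","q2s",(200,120,370,300),3.3)
E
```

```text
[ 0.20855395 -0.28155449  0.71293026]
33.694881901543944 [1.56167747 0.39517931 5.14899381]
34.1997149606782 [-0.80453391 -0.40901426 -2.25109121]
13.6083
```

View pics/q2.png

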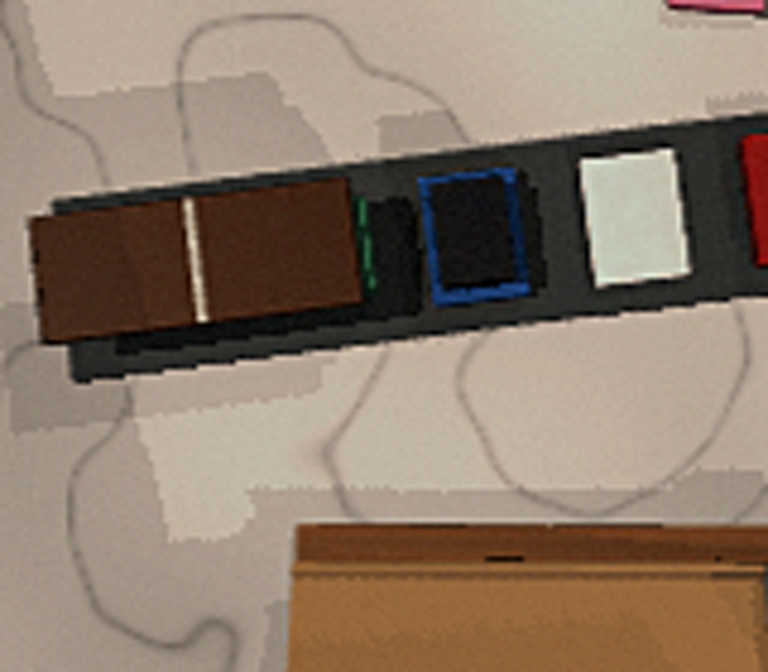

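View pics/q2s.png

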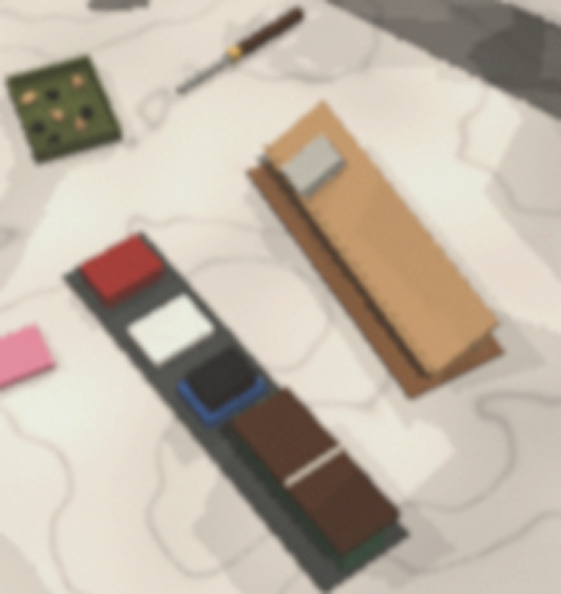

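```bash
python3 - <<'E'
from h import *
c=pickle.load(open("q2.pkl","rb")); np.set_printoptions(precision=1,suppress=True)
H,Sa,V=[a.astype(int) for a in cv2.split(cv2.cvtColor(c["img"],cv2.COLOR_RGB2HSV))]
m=((H>100)&(H<125)&(Sa>120)&(V>40)).astype(np.uint8)
b=blob(m,(255,170,300,225)); f=np.zeros_like(m); cv2.drawContours(f,[b],-1,1,-1)
k=blob(((f==1)&(m==0)).astype(np.uint8),(255,170,300,225))
for n,ct,z in(("blue",b,.0155),("black",k,.0375)):
    w=cv2.minAreaRect(np.array([onz(c,p,z)[:2] for p in ct[:,0,:]],np.float32)*1000); print(n,w)
E
```

```text
Traceback (most recent call last):
  File "h.py", line 16, in blob
    return max(cs,key=cv2.contourArea)
ValueError: max() iterable argument is empty
```

```bash
python3 - <<'E'
from h import *
c=pickle.load(open("q2.pkl","rb"))
H,Sa,V=[a.astype(int) for a in cv2.split(cv2.cvtColor(c["img"],cv2.COLOR_RGB2HSV))]
m=((H>100)&(H<125)&(Sa>110)&(V>35)).astype(np.uint8)
p=cv2.findNonZero(m[170:220,258:296])+np.array([258,170]); b=cv2.convexHull(p)
f=np.zeros_like(m); cv2.drawContours(f,[b],-1,1,-1)
k=blob(((f==1)&(V<22)).astype(np.uint8),(255,170,300,225))
for n,ct,z in(("blue",b,.0155),("black",k,.0375)):
    w=cv2.minAreaRect(np.array([onz(c,p,z)[:2] for p in ct[:,0,:]],np.float32)*1000); print(n,w)
E
```

```text
blue ((634.5636596679688, 11.299840927124023), (63.019710540771484, 47.6407585144043), 5.8553996086120605)
black ((632.9733276367188, 11.67960262298584), (51.4882926940918, 35.169612884521484), 5.881857872009277)
```

Measured: black is within 1.6 mm of the pad centre and square (5.88° against 5.86°). Place the brass on top.

```bash
python3 - <<'E'
from h import *
from bench import robot
robot.move_pose((BAY+.2*Z).tolist(),QP.tolist())
robot.move_l((BAY+.118*Z).tolist(),vel=.1); robot.wait(.2)
print(lower(robot,BAY+.118*Z,.107), robot.read_tool_pos(),robot.read_wrist_force(),robot.read_t())
robot.set_gripper(.55); print(robot.read_width())
robot.move_l((BAY+.2*Z).tolist(),vel=.15)
j=np.array(robot.inverse_kinematics((BAY+.2*Z).tolist(),QB.tolist())); j[0]-=.75
robot.set_joints(j.tolist()); print(robot.read_t())
c=snap(robot,"top","q3",(180,150,340,290),4.8)
snap(robot,"scene","q3s",(200,120,370,300),3.3)
H,Sa,V=[a.astype(int) for a in cv2.split(cv2.cvtColor(c["img"],cv2.COLOR_RGB2HSV))]
k=blob(((H>14)&(H<24)&(Sa>150)&(V>60)).astype(np.uint8),(255,165,300,225))
print(cv2.minAreaRect(np.array([onz(c,p,.0495)[:2] for p in k[:,0,:]],np.float32)*1000))
E
```

```text
(np.float64(0.11299999999999999), np.float64(6.380638239441073)) [0.63520551 0.01250721 0.1138402 ] [-1.80850016 -0.12702876  4.99320164] 17.825
0.5485778128260237
20.5417
((633.33544921875, 12.465972900390625), (48.84507751464844, 34.8489990234375), 6.04773473739624)
```

View pics/q3.png

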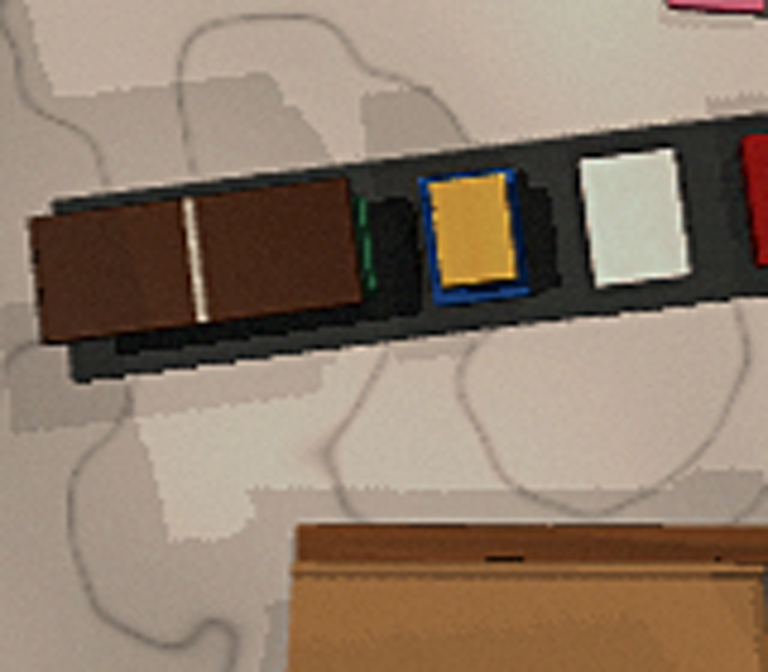

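View pics/q3s.png

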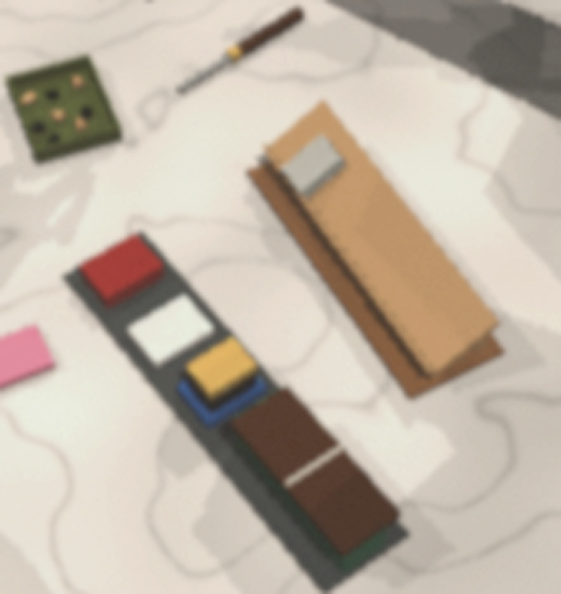

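Stack is good: brass at (633.3, 12.5) mm, yaw 6.0°, within 1.7 mm of the pad centre. Next, grip the bridge across its middle.

```bash
python3 - <<'E'
from h import *
from bench import robot
T=pickle.load(open("q3.pkl","rb"))
H,Sa,V=[a.astype(int) for a in cv2.split(cv2.cvtColor(T["img"],cv2.COLOR_RGB2HSV))]
# white line: bright pixels within bridge
m=((V>75)).astype(np.uint8)[191:216,214:226]
p=cv2.findNonZero(m).reshape(-1,2).mean(0)+[214,191]
mid=onz(T,p,.060); print("line px",p,"world",mid, "fixture y from bay",(mid-BAY)@FY,"x",(mid-BAY)@FX)
robot.set_gripper(1.0)
robot.move_pose((BR+.2*Z).tolist(),QB.tolist())
robot.move_l((BR+.110*Z).tolist(),vel=.12); robot.wait(.1)
print(robot.read_tool_pos(),robot.read_wrist_force(),robot.read_t())
snap(robot,"scene","b1",(230,170,360,300),4.5)
E
```

```text
line px [220.10714286 203.51785714] world [0.621687   0.14171684 0.06      ] fixture y from bay 0.12992120466019788 x -0.00027227284389365607
[0.62243646 0.14290975 0.11107247] [-0.44210199  0.26795856  0.90919096] 24.2083
```

View pics/b1.png

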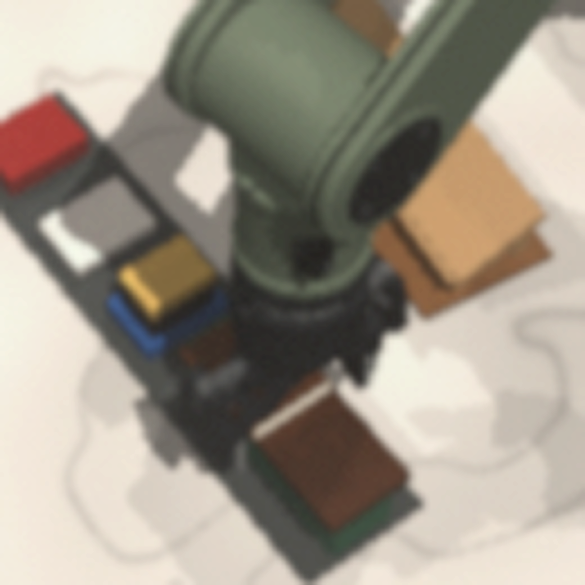

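The gripper straddles the bridge by the white line (scene about [297,261]). Close, then slide 97 mm with a slight downward bias, watching the force.

```bash
python3 - <<'E'
from h import *
from bench import robot
robot.set_gripper(0); print(robot.read_width()*85,robot.read_wrist_force(),robot.read_tool_pos())
p=BR+.110*Z
p=p-.0005*Z; robot.move_l(p.tolist(),vel=.02); print(robot.read_wrist_force(),robot.read_tool_pos()[2])
z=p[2]
for d in np.linspace(0,.097,11)[1:]:
    p=BR-d*FY; p[2]=z
    robot.move_l(p.tolist(),vel=.05); f=robot.read_wrist_force()
    print(round(d,4),f.round(2),robot.read_tool_pos().round(4),robot.read_t())
    if np.linalg.norm(f[:2])>15 or f[2]>25: print("STOP");break
    if f[2]<3: z-=.0003
    if f[2]>9: z+=.0003
E
```

```text
58.31205726776198 [-0.13319038  0.00502757  4.82136104] [0.62225063 0.14292241 0.11089954]
[-0.67598174 -0.16356775  7.52557171] 0.11088516022293474
0.0097 [-0.37  0.87  7.54] [0.6236 0.1335 0.1109] 25.2083
0.0194 [0.47 1.19 7.27] [0.6247 0.1238 0.1109] 25.55
0.0291 [ 0.16 -0.1   7.22] [0.6256 0.1141 0.1109] 25.8917
0.0388 [0.02 0.21 7.3 ] [0.6266 0.1045 0.1109] 26.2333
0.0485 [0.59 0.92 6.47] [0.6276 0.0948 0.1109] 26.575
0.0582 [0.09 1.26 7.33] [0.6286 0.0852 0.1109] 26.9167
0.0679 [-0.15 -0.02  7.88] [0.6296 0.0755 0.1109] 27.2583
0.0776 [0.24 0.33 7.07] [0.6306 0.0658 0.1109] 27.6
0.0873 [-0.52  0.93  6.02] [0.6316 0.0561 0.1108] 27.9417
0.097 [0.08 0.21 7.26] [0.6325 0.0464 0.1107] 28.2833
```

Slide was smooth, with the bridge pressed down about 7 N throughout. Release, retreat and measure.

```bash
cat > fin.py <<'E'
from h import *
from bench import robot
def look(tag):
    c=snap(robot,"top",tag,(180,150,340,290),4.8); snap(robot,"scene",tag+"s",(200,120,370,300),3.3)
    H,Sa,V=[a.astype(int) for a in cv2.split(cv2.cvtColor(c["img"],cv2.COLOR_RGB2HSV))]
    m=((H<=16)&(Sa>110)&(V>20)&(V<80)).astype(np.uint8)[175:225,220:320]
    q=cv2.morphologyEx(m,cv2.MORPH_CLOSE,np.ones((5,5),np.uint8)); ct=blob(q,(0,0,100,50))+np.array([220,175])
    w=cv2.minAreaRect(np.array([onz(c,p,.060)[:2] for p in ct[:,0,:]],np.float32)*1000); print("bridge",w)
    d=np.array([*w[0],0])/1000-np.array([.6346,.0113,0]); print("rel pad: x %.1f y %.1f (want 0, 34)"%(d@FX*1000,d@FY*1000))
E
python3 - <<'E'
from fin import *
robot.set_gripper(1.0); print(robot.read_wrist_force(),robot.read_width())
p=robot.read_tool_pos().copy(); p[2]=.2; robot.move_l(p.tolist(),vel=.12)
j=np.array(robot.read_joints()); j[0]-=.8; robot.set_joints(j.tolist()); robot.wait(.2); print(robot.read_t())
look("f1")
E
```

```text
[-0.75356384  0.16355703 -0.42120729] 1.0036627564222118
31.575
bridge ((631.49853515625, 45.0814094543457), (58.92600631713867, 149.50341796875), 5.943873405456543)
rel pad: x 0.4 y 33.9 (want 0, 34)
```

View pics/f1.png

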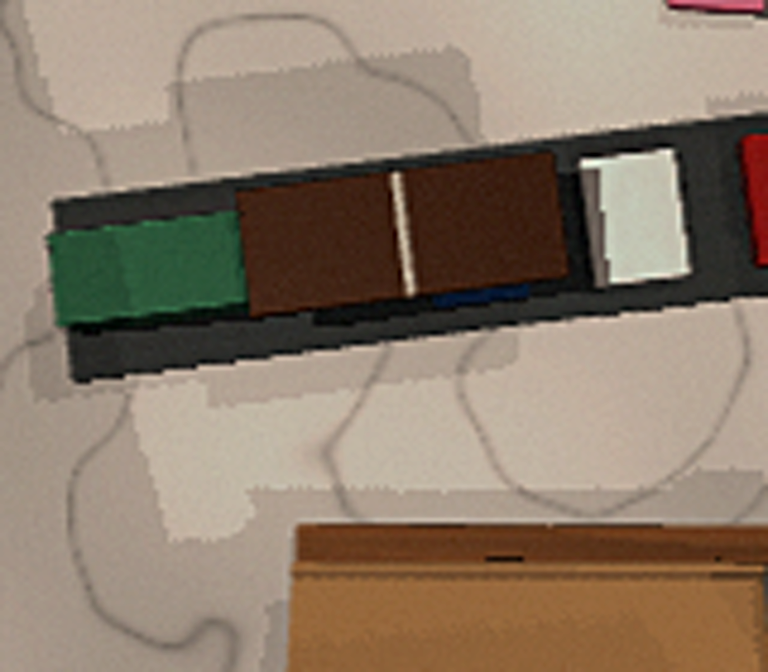

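View pics/f1s.png

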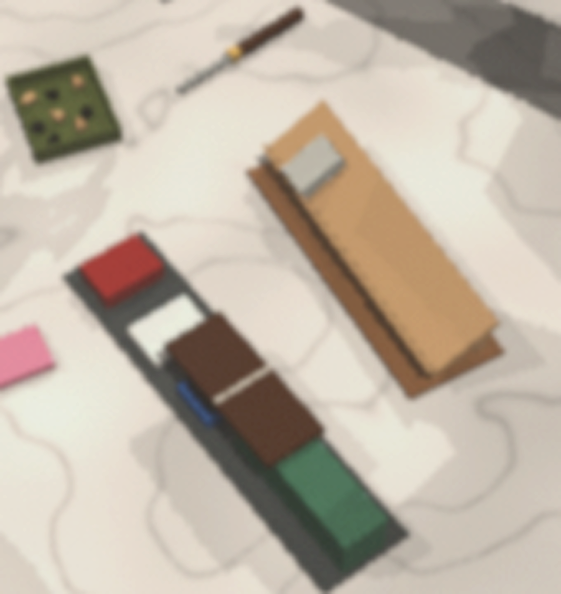

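The bridge lies straight, white line at top [263,199], centred 33.9 mm from the pad centre (want 34). The rack still holds the silver spare. Handing in.

```bash
python3 - <<'E'
from bench import robot
print(robot.read_dq().round(3)); robot.close_job(); print(robot.read_t())
E
```

```text
[-0.005  0.     0.001 -0.     0.001 -0.   ]
the job is handed in; nothing more can be done
the job is handed in; nothing more can be done
```

The job is done and handed in at about 32 s of the 61 s allowed. The blue pad was beside the step, so I stacked the black 22 mm plate with the brass 12 mm plate on top, and left the silver 16 mm plate in the rack. I then gripped the bridge across its middle and slid it 97 mm along the step, pressed down by 6–8 N throughout, let go and moved the arm clear.

**Last checks:**
- **Stack:** both plates measured within about 1.7 mm of the pad centre and within 0.2° of square. They touched down at, or within 1.5 mm of, the expected heights.
- **Bridge:** its middle is 33.9 mm from the pad centre along the fixture (34 wanted) and 0.4 mm off to the side. It is straight to about 0.1°.
- **Bystanders:** the burnisher and tray look untouched. The bishop was outside the final close-up pictures, and the arm never worked near it.

**Disagreements and limits:**
- The two cameras disagreed by 2–3 mm on the pads, and heights from combining them came out about 4 mm low. I used the given heights instead.
- The stack could not be seen under the bridge at the end. The evidence that it stayed put and the bridge is level is that nothing resisted the slide, plus the known heights (49.5 mm stack, 50 mm step).

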